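# Match a coffee tamper to its filter basket

### The job

The coffee tampers got mixed up. Take the one on the front mat by its handle and try it in the filter baskets of the wooden stand, one after the other from the smallest upward, gently so that no rim gets bent, and leave it standing fully home, flat on the step inside the first basket that it enters; in a larger one it would drop past the step. Leave the two spare tampers on the back mat alone.

Things in the scene. Friction and masses are not known exactly. Their poses are not given: they have to be found in the camera images.
- tamper_a: one of three look-alike coffee tampers: round flat steel foot 13 mm thick, upright dark wooden handle 30 mm in diameter from 33 to 80 mm above the underside, 83 mm tall, about 0.32 kg. Foot 46, 52 or 58 mm in diameter, one of each; which is which, and which stands on the front mat, is not told. Origin: centre of the underside, z up
- tamper_b: one of three look-alike coffee tampers: round flat steel foot 13 mm thick, upright dark wooden handle 30 mm in diameter from 33 to 80 mm above the underside, 83 mm tall, about 0.32 kg. Foot 46, 52 or 58 mm in diameter, one of each; which is which, and which stands on the front mat, is not told. Origin: centre of the underside, z up
- tamper_c: one of three look-alike coffee tampers: round flat steel foot 13 mm thick, upright dark wooden handle 30 mm in diameter from 33 to 80 mm above the underside, 83 mm tall, about 0.32 kg. Foot 46, 52 or 58 mm in diameter, one of each; which is which, and which stands on the front mat, is not told. Origin: centre of the underside, z up
- stand: fixed light wooden block, 86 mm (x) by 324 mm (y), top 36 mm up; four steel filter baskets sit firmly but not quite central in its holes, in a row along y, 72 mm apart, smallest at -y. Their thin flat rims, 39 mm up, bend if pushed with over 40 N. A foot too large rests on the rim; so does one that fits while over about 1 mm off the basket's axis. Origin: centre of underside
- basket_40 (a point): the smallest basket: clear bore 41.2 mm (40 mm foot plus 1.2 mm play), narrowing at a flat step 12 mm below the mouth to 37 mm: a 40 mm foot sits on that step, one 6 mm smaller falls past it to the floor, 25 mm below the mouth. The point: centre of the hole in the wood, level with the rim's top; the basket's own axis is off it by up to 1 mm in x and in y. z: up
- basket_46 (a point): the second basket: clear bore 47.2 mm (46 mm foot plus 1.2 mm play), narrowing at a flat step 12 mm below the mouth to 43 mm: a 46 mm foot sits on that step, one 6 mm smaller falls past it to the floor, 25 mm below the mouth. The point: centre of the hole in the wood, level with the rim's top; the basket's own axis is off it by up to 1 mm in x and in y. z: up
- basket_52 (a point): the third basket: clear bore 53.2 mm (52 mm foot plus 1.2 mm play), narrowing at a flat step 12 mm below the mouth to 49 mm: a 52 mm foot sits on that step, one 6 mm smaller falls past it to the floor, 25 mm below the mouth. The point: centre of the hole in the wood, level with the rim's top; the basket's own axis is off it by up to 1 mm in x and in y. z: up
- basket_58 (a point): the largest basket: clear bore 59.2 mm (58 mm foot plus 1.2 mm play), narrowing at a flat step 12 mm below the mouth to 55 mm: a 58 mm foot sits on that step, one 6 mm smaller falls past it to the floor, 25 mm below the mouth. The point: centre of the hole in the wood, level with the rim's top; the basket's own axis is off it by up to 1 mm in x and in y. z: up
- front_mat: fixed grey silicone mat 120 x 120 mm, 6 mm thick, near the robot, on which the tamper to be matched stands, up to 30 mm from its centre; origin: centre of its underside
- back_mat: fixed grey silicone mat 110 x 190 mm, 6 mm thick, farther back, on which the two spare tampers stand; origin: centre of its underside

How it is judged:
By the outcome, as a careful person would: the job done as asked, in the order asked, and still so for the second after the job is handed in, with the robot touching nothing.
It also fails if it takes over 72 s, if anything falls off the work surface, if the arm or the gripper's body presses on something with over 40 N, if the wrist force passes 120 N, or if a joint passes its speed limit or range.

### The arm

A 6-joint arm with a two-finger parallel gripper is mounted at the origin on a cart in front of the work surface, level with it; the furniture and walls round the work are solid. World frame = base frame: x ahead of the robot, y to its left, z up, the work surface at z = 0. Lengths are in m, angles in rad, forces in N, time in s.
With the tool pointing down it reaches from about 0.275 to 0.75 m from the base axis. Payload 10.2 kg.
Tool frame: the origin (TCP) lies on the centre line of the jaws, within the pads' length; the fingertips stand 11 mm ahead of it and the grasp point (between the pads) lies 8 mm behind it (env.tcp_to_tips is the z of the fingertips in the tool frame, in m); z points along the fingers, y is the line along which they close (so a half turn about z gives the same grasp; the last joint's range is limited). The gripper opens to 85 mm and grips with 20 to 120 N. Pads are 22 mm wide; open, the fingers measure 114 mm over their backs; the gripper's body (76 mm by 85 mm) begins 54 mm behind the grasp point. The pads swing forward as they close: fully open they stand 13 mm farther back than shut.
Start: joints at [0.897, 0.313, 1.498, -0, 1.331, -0.223], TCP at [0.229, 0.473, 0.242] pointing down, gripper open.
Joint ranges: [-2.94, 2.94], [-0.97, 2.17], [0.19, 2.56], [-1.23, 4.37], [0.02, 3.11], [-2.88, 2.88]. Speed limits (rad/s): [2.39, 2.39, 3.01, 3.14, 3.14, 3.14].

### API

Orientations are given as a unit quaternion [x, y, z, w].
In Python, from cell import env, optics gives the robot as it stands (env), with the cameras (optics).
- The arm moves only by the tool jog_arm, called by a JSON object that holds its "api" and its "payload", one argument or row to a line. Schema: {"type":"object","properties":{"increments":{"type":"object","properties":{"steps":{"type":"array","items":{"type":"array","items":{"type":"number"},"minItems":4,"maxItems":4},"minItems":1,"maxItems":10}},"additionalProperties":false,"required":["steps"]},"jaw":{"type":"number"},"grip_force":{"type":"number"},"only":{"type":"string"},"quiet":{"type":"boolean"},"lines":{"type":"string"}},"required":["increments"],"additionalProperties":false}. increments is an object whose key "steps" holds a list of rows, 1 to 10 of them, each of 4 numbers: dx, dy, dz in m, then a turn about the tool's z in rad; each row shifts and turns the commanded pose from where the row before left it, along the tool's axes as they then stand; what a row does not reach is not made up. A row lasts 1/8 s, in which the tool goes at most 0.0625 m and 0.188 rad, less where a joint would pass 70% of its speed; a pose out of reach is approached as far as the arm can. jaw is the finger opening in m, set as the call begins (left out keeps the last). The fingers move at their own pace and stop on an object; grip_force is the grip in N (left out, the last holds). Time passes only in rows, so rows that do not move let the fingers close. The tool returns the time, the measured TCP pose, the force, the opening and the grip force at its end. only (a regular expression) keeps the lines of the reply that match it, lines (a string "A,B") keeps lines A to B, and quiet returns only ok. Input that does not fit is refused with a message, and nothing moves.
- env.sense(): the state, without advancing time (a new reading comes with each control period).
- optics.grab_frame(name): name is "side" or "top" or "wrist"; returns the picture (420x560x3 uint8, red, green, blue); there is no depth.
- optics.get_calibration(name): a dict with "mtx" (3x3 intrinsics, pixels), "D" ([k1, k2, p1, p2, k3] as OpenCV has them; the pictures are not rectified), "R" (3x3) and "t" (3): a world point X has camera coordinates R X + t. Camera axes: x right, y down, z forward; pixel columns grow to the right and rows downward; lengths in m; the calibration is good to about 2 mm. A picture is of the moment at which its call begins: read the wrist's pose just before it. get_calibration takes no time and is no camera call; for the wrist camera it gives the pose at the moment of the call.
- env.finish_job(): hands the job in; it is judged then, once.
The state is a dict: "time": time; "qpos": joint angles; "qd": joint speeds; "joint_efforts": joint torques, N m; "eef_pos": TCP position; "tcp_rot": TCP orientation; "force": force on the tool from outside, world axes, zero at the start; "moment": the same for the moment, N m; "opening": finger opening in m; "grasp_force": force on a finger pad.
Only numpy, scipy, OpenCV 4.12 (cv2) and the standard library are available. Lean on these libraries where they do the work, as an engineer would, in place of code of your own. Each camera call takes 0.05 s, during which the arm holds its last target. There are 200 camera calls.

## Working session

There is one attempt and no reset: what is moved stays moved. The work goes in short steps, Python scripts to look and compute and a tool call to move; the robot and the scene stay as the last step left them, time stands still between calls to the robot, and variables do not carry over. Pictures are saved under pics/ and viewed, at most 10 in all, crops included, and the job is handed in when it is done.

```bash
ls; mkdir -p pics; python3 - <<'E'
from cell import env, optics
import cv2,numpy as np
s=env.sense();print({k:np.round(v,3).tolist() for k,v in s.items()},env.tcp_to_tips)
for n in("top","side"):
    cv2.imwrite(f"pics/{n}0.png",optics.grab_frame(n)[:,:,::-1])
    c=optics.get_calibration(n);print({k:np.round(v,3).tolist() for k,v in c.items()})
E
```

```text
cell.py
pics
{'time': 0.0, 'qpos': [0.897, 0.313, 1.498, 0.0, 1.331, -0.223], 'qd': [0.0, -0.001, -0.0, 0.002, 0.001, -0.0], 'joint_efforts': [0.001, -41.227, -25.975, -0.0, 0.004, -0.0], 'eef_pos': [0.229, 0.472, 0.242], 'tcp_rot': [0.223, 0.975, -0.001, -0.0], 'force': [-0.165, 0.334, 0.324], 'moment': [-0.038, -0.035, -0.027], 'grasp_force': 0.0, 'opening': 0.086} 0.011
{'mtx': [[527.458, 0.0, 279.917], [0.0, 527.458, 208.55], [0.0, 0.0, 1.0]], 'D': [-0.122, 0.0, 0.0, 0.0, 0.0], 'R': [[-0.002, -1.0, -0.012], [-0.98, 0.004, -0.197], [0.197, 0.011, -0.98]], 't': [-0.019, 0.568, 1.342]}
{'mtx': [[469.261, 0.0, 282.534], [0.0, 469.261, 202.746], [0.0, 0.0, 1.0]], 'D': [-0.144, 0.0, 0.0, 0.0, 0.0], 'R': [[0.984, -0.18, 0.005], [-0.081, -0.467, -0.881], [0.161, 0.866, -0.474]], 't': [-0.558, 0.078, 1.232]}
```

```bash
python3 - <<'E'
import cv2,numpy as np
a=cv2.imread("pics/top0.png");b=cv2.imread("pics/side0.png")
print(a.shape)
E
```

```text
(420, 560, 3)
```

View pics/top0.png

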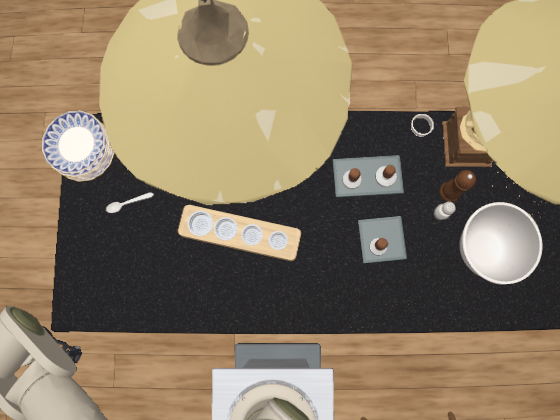

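View pics/side0.png

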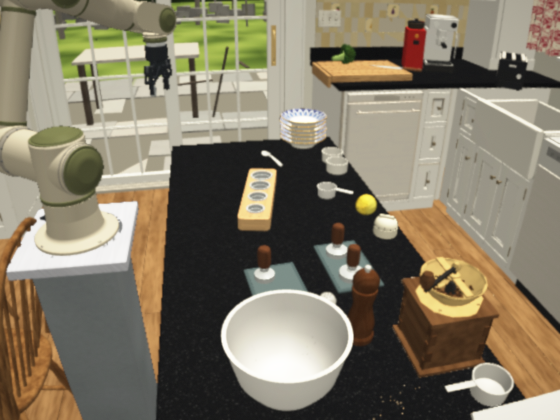

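The top view shows the front-mat tamper at about (380,245), the spares at (353,178) and (387,175), and the baskets, smallest first, at about (278,240), (252,235), (226,229) and (200,223). The side view shows the front tamper's handle at about (264,257) and the stand around (258,198), with its baskets smallest to largest at (256,209) to (262,175).

```bash
cat > h.py <<'E'
import cv2,numpy as np
from cell import env, optics
def ray(c,px):
    p=cv2.undistortPoints(np.array([[px]],float),c["mtx"],np.array(c["D"],float))[0,0]
    R=np.array(c["R"]);return -R.T@np.array(c["t"]),R.T@np.array([p[0],p[1],1.])
def plane(c,px,z):
    o,d=ray(c,px);return o+d*(z-o[2])/d[2]
def cross(views):  # [(calib,px)...] -> point, rms gap
    A=0;b=0
    for c,px in views:
        o,d=ray(c,px);d=d/np.linalg.norm(d);P=np.eye(3)-np.outer(d,d);A=A+P;b=b+P@o
    X=np.linalg.solve(A,b)
    g=[np.linalg.norm((np.eye(3)-np.outer(d,d)/(d@d))@(X-o)) for o,d in (ray(c,p) for c,p in views)]
    return X,max(g)
def proj(c,X):
    r,_=cv2.Rodrigues(np.array(c["R"]));return cv2.projectPoints(np.array([X],float),r,np.array(c["t"],float),c["mtx"],np.array(c["D"],float))[0][0,0]
def blobs(m,amin=30):
    n,l,s,c=cv2.connectedComponentsWithStats(m.astype(np.uint8))
    return [(s[i].tolist(),c[i].round(1).tolist()) for i in range(1,n) if s[i][4]>=amin]
E
python3 - <<'E'
from h import *
T=cv2.imread("pics/top0.png");S=cv2.imread("pics/side0.png")
ct=optics.get_calibration("top");cs=optics.get_calibration("side")
def hsv(a):return [x.astype(int) for x in cv2.split(cv2.cvtColor(a,cv2.COLOR_BGR2HSV))]
h,s,v=hsv(T);m=(h<15)&(s>100)&(v<150)&(v>30);m[:,:340]=0;m[:150]=0;m[260:]=0;m[:,410:]=0
bt=blobs(m,15);print("top handles",bt)
h,s,v=hsv(S);m=(h<15)&(s>100)&(v<150)&(v>30);m[:215]=0;m[285:]=0;m[:,:245]=0;m[:,362:]=0
bs=blobs(m,15);print("side handles",bs)
for b in bt:
  for q in bs: 
    X,g=cross([(ct,b[1]),(cs,q[1])]); 
    if g<.01: print(b[1],q[1],X.round(4),round(g,4))
h,s,v=hsv(T);m=(h>10)&(h<25)&(s>60)&(v>150);m[:190]=0;m[270:]=0;m[:,:170]=0;m[:,310:]=0
m=cv2.morphologyEx(m.astype(np.uint8),cv2.MORPH_CLOSE,np.ones((9,9)))
c=max(cv2.findContours(m,0,2)[0],key=cv2.contourArea);r=cv2.minAreaRect(c);print("stand",r)
bp=cv2.boxPoints(r);print([plane(ct,p,.036).round(3).tolist() for p in bp])
for p in [(278.5,240.5),(252,235),(226,229),(200,223)]: print(plane(ct,p,.039).round(4))
print(cross([(ct,(278.5,240.5)),(cs,(256,209))]),cross([(ct,(200,223)),(cs,(262,175))]))
E
```

```text
top handles [([383, 165, 12, 13, 109], [388.6, 171.2]), ([349, 169, 11, 12, 103], [354.0, 174.4]), ([375, 238, 12, 12, 99], [380.7, 243.6])]
side handles [([331, 222, 14, 22, 250], [337.5, 232.5]), ([257, 245, 14, 23, 288], [263.7, 255.8]), ([348, 244, 13, 22, 232], [353.4, 254.2]), ([353, 270, 9, 15, 103], [357.8, 278.0])]
[388.6, 171.2] [337.5, 232.5] [ 0.6428 -0.3001  0.1183] 0.0095
[388.6, 171.2] [353.4, 254.2] [ 0.6687 -0.3133  0.0634] 0.001
[388.6, 171.2] [357.8, 278.0] [ 0.6827 -0.3248  0.0046] 0.0011
[354.0, 174.4] [337.5, 232.5] [ 0.6595 -0.2195  0.0639] 0.0006
[380.7, 243.6] [263.7, 255.8] [ 0.4725 -0.284   0.0633] 0.0002
stand ((235.0, 224.5), (69.0, 130.0), 90.0)
[[0.625, 0.279, 0.036], [0.623, -0.075, 0.036], [0.436, -0.074, 0.036], [0.436, 0.272, 0.036]]
[ 0.4851 -0.017   0.039 ]
[0.5    0.0535 0.039 ]
[0.5164 0.1232 0.039 ]
[0.5328 0.1935 0.039 ]
(array([ 0.48811844, -0.01700289,  0.03322892]), np.float64(0.0022354559719944345)) (array([0.53533469, 0.19408948, 0.03509938]), np.float64(0.001802689973880618))
```

```bash
cat >> h.py <<'E'
from scipy.spatial.transform import Rotation as Ro
def tool():
    s=env.sense();return np.array(s["eef_pos"]),Ro.from_quat(s["tcp_rot"]).as_matrix(),s
def to(target): # offset in tool axes to world target
    p,R,s=tool();return (R.T@(np.array(target)-p)).round(4)
E
python3 - <<'E'
from h import *
c=optics.get_calibration("wrist");p,R,s=tool()
print(c["mtx"],c["D"]);C=-np.array(c["R"]).T@c["t"]
print("cam in tool",R.T@(C-p),"\n",(R.T@np.array(c["R"]).T).round(3))
print(to([.48,.02,.242]),to([.42,-.28,.242]))
E
```

```text
[[294.03263644   0.         285.85916424]
 [  0.         294.03263644 205.97797613]
 [  0.           0.           1.        ]] [-0.01604078  0.          0.          0.          0.        ]
cam in tool [ 0.07950405  0.00080602 -0.13162473] 
 [[ 0.001 -0.951 -0.309]
 [ 1.     0.002  0.   ]
 [ 0.    -0.309  0.951]]
[-0.4234 -0.2977  0.    ] [-5.001e-01 -5.938e-01  3.000e-04]
```

{"api": "jog_arm", "payload": {
  "increments": {"steps":[[-0.048,-0.03,0.005,0],[-0.048,-0.03,0.005,0],[-0.048,-0.03,0.005,0],[-0.048,-0.03,0.005,0],[-0.048,-0.03,0.005,0],[-0.048,-0.03,0.005,0],[-0.048,-0.03,0.005,0],[-0.048,-0.03,0.005,0],[0,0,0,-0.11],[0,0,0,-0.11]]},
  "jaw": 0.085
}}

```text
time: 1.35
eef_pos: [0.4699, 0.0885, 0.2018]
tcp_rot: [0.114, 0.993, -0.0, -0.001]
force: [0.5, 0.0, 0.3]
opening: 0.0853
grasp_force: 0.0
```

{"api": "jog_arm", "payload": {
  "increments": {"steps":[[0,0,0,0],[0,0,0,0]]}
}}

```text
time: 1.6
eef_pos: [0.4697, 0.0893, 0.2022]
tcp_rot: [0.116, 0.993, -0.0, -0.0]
force: [0.3, 0.4, -0.3]
opening: 0.0848
grasp_force: 0.0
```

```bash
python3 - <<'E'
from h import *
p,R,s=tool();c=optics.get_calibration("wrist");im=optics.grab_frame("wrist")
cv2.imwrite("pics/w1.png",im[:,:,::-1]);np.save("w1.npy",c,allow_pickle=True)
print(p,R.round(3),s["force"])
for q in [(.485,-.017,.039),(.5,.0535,.039),(.5164,.1232,.039),(.5328,.1935,.039)]:print(proj(c,q))
E
```

```text
[0.46973679 0.08933077 0.20222685] [[-0.973  0.231 -0.   ]
 [ 0.231  0.973 -0.   ]
 [ 0.    -0.    -1.   ]] [ 0.32053443  0.43600702 -0.33667045]
[192.48737805 226.233016  ]
[259.11534176 224.93652458]
[325.60567129 224.9416129 ]
[392.46653931 224.79653474]
```

View pics/w1.png

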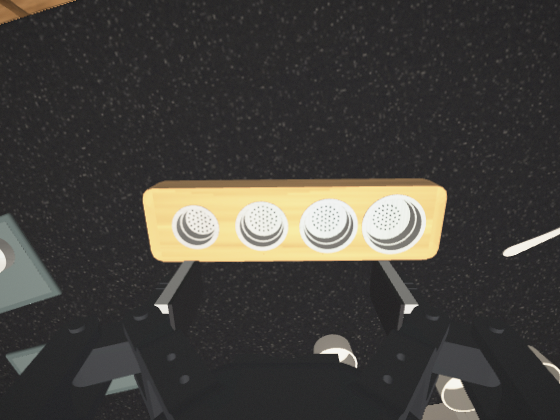

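The wrist view shows four baskets left to right, smallest first, at about (195,227), (262,226), (328,226), (394,223). That's within 3 px of the projected points. Next I'll fit the rims on the plane.

```bash
cat >> h.py <<'E'
def circ(P):
    P=np.asarray(P)[:,:2];k=np.ones(len(P),bool)
    for _ in range(6):
        A=np.c_[2*P[k],np.ones(k.sum())];x=np.linalg.lstsq(A,(P[k]**2).sum(1),rcond=None)[0]
        r=np.sqrt(x[2]+x[:2]@x[:2]);e=abs(np.linalg.norm(P-x[:2],axis=1)-r);k=e<max(2.5*np.median(e),3e-4)
    return x[:2],r,e[k].max(),k.mean()
def planes(c,pts,z):
    p=cv2.undistortPoints(np.asarray(pts,float).reshape(-1,1,2),c["mtx"],np.array(c["D"],float))[:,0]
    R=np.array(c["R"]);o=-R.T@np.array(c["t"]);d=np.c_[p,np.ones(len(p))]@R
    return o+d*((z-o[2])/d[:,2])[:,None]
def rims(im,c,z=.039,guess=[(.487,-.018),(.502,.053),(.518,.123),(.534,.193)]):
    """edge of wood seen radially from each rim: saturation crossing, subpixel"""
    sat=cv2.GaussianBlur(cv2.cvtColor(im,cv2.COLOR_RGB2HSV)[:,:,1],(3,3),0).astype(np.float32);out=[]
    for g in guess:
        g=np.array(g)
        for _ in range(3):
            pts=[]
            for a in np.linspace(0,2*np.pi,120,endpoint=False):
                rr=np.arange(.034,.014,-.0002);W=np.c_[g[0]+rr*np.cos(a),g[1]+rr*np.sin(a),np.full(len(rr),z)]
                r,_=cv2.Rodrigues(np.array(c["R"]));u=cv2.projectPoints(W,r,np.array(c["t"],float),c["mtx"],np.array(c["D"],float))[0].astype(np.float32)
                v=cv2.remap(sat,u[:,:,0],u[:,:,1],cv2.INTER_LINEAR)[:,0]
                i=np.where((v[:-1]>=75)&(v[1:]<75))[0]
                if len(i):pts.append(W[i[0]])
            x,r0,e,k=circ(pts);g=x
        out.append((x.round(5),round(r0*2000,2),round(e*1000,2),round(k,2)))
    return out
E
python3 - <<'E'
from h import *
c=np.load("w1.npy",allow_pickle=True).item();im=cv2.imread("pics/w1.png")[:,:,::-1].copy()
hs=cv2.cvtColor(im,cv2.COLOR_RGB2HSV);print(hs[226,150:240:3,1])
for o in rims(im,c):print(*o)
E
```

```text
[97 97 96 88 88 88 88 67  9 18 20 16 16 11 12  8 13 11 10 18  9 14  7 75
 90 88 90 88 89  7]Traceback (most recent call last):
  File "<stdin>", line 4, in <module>
  File "h.py", line 48, in rims
    x,r0,e,k=circ(pts);g=x
             ~~~~^^^^^
  File "h.py", line 26, in circ
    P=np.asarray(P)[:,:2];k=np.ones(len(P),bool)
      ~~~~~~~~~~~~~^^^^^^
IndexError: too many indices for array: array is 1-dimensional, but 2 were indexed
```

```bash
sed -i 's/v=cv2.remap(sat,u\[:,:,0\],u\[:,:,1\],cv2.INTER_LINEAR)/v=cv2.remap(sat,u[:,:,0].copy(),u[:,:,1].copy(),cv2.INTER_LINEAR)/; s/>=75)&(v\[1:\]<75)/>=50)\&(v[1:]<50)/' h.py
python3 - <<'E'
from h import *
c=np.load("w1.npy",allow_pickle=True).item();im=cv2.imread("pics/w1.png")[:,:,::-1].copy()
for z in(.039,.034):
  for o in rims(im,c,z):print(*o)
E
```

```text
Traceback (most recent call last):
  File "h.py", line 48, in rims
    x,r0,e,k=circ(pts);g=x
             ~~~~^^^^^
  File "h.py", line 26, in circ
    P=np.asarray(P)[:,:2];k=np.ones(len(P),bool)
      ~~~~~~~~~~~~~^^^^^^
IndexError: too many indices for array: array is 1-dimensional, but 2 were indexed
```

```bash
python3 - <<'E'
from h import *
c=np.load("w1.npy",allow_pickle=True).item();im=cv2.imread("pics/w1.png")[:,:,::-1].copy()
h=cv2.cvtColor(im,cv2.COLOR_RGB2HSV)
for g in [(.487,-.018),(.534,.193)]:
  for a in (0,1.57,3.14,4.71):
    print([int(h[int(round(v)),int(round(u)),1]) for u,v in (proj(c,(g[0]+r*np.cos(a),g[1]+r*np.sin(a),.039)) for r in np.arange(.036,.01,-.002))])
E
```

```text
[94, 97, 96, 96, 94, 70, 20, 10, 18, 16, 15, 19, 18]
[96, 97, 94, 95, 11, 8, 10, 11, 11, 10, 18, 11, 11]
[99, 96, 96, 95, 97, 72, 8, 10, 12, 9, 7, 11, 13]
[97, 97, 99, 100, 98, 99, 97, 36, 10, 18, 18, 16, 19]
[89, 82, 5, 8, 17, 16, 16, 13, 18, 18, 21, 12, 5]
[96, 4, 5, 18, 17, 16, 16, 15, 19, 17, 5, 4, 5]
[59, 5, 2, 2, 2, 3, 4, 3, 5, 5, 3, 5, 5]
[84, 84, 4, 3, 5, 3, 4, 2, 3, 2, 3, 5, 10]
```

```bash
sed -i 's/np.arange(.034,.014/np.arange(.038,.014/' h.py
python3 - <<'E'
from h import *
c=np.load("w1.npy",allow_pickle=True).item();im=cv2.imread("pics/w1.png")[:,:,::-1].copy()
for z in(.039,.034):
  for o in rims(im,c,z):print(*o)
print(to([.44,-.284,.2]))
E
```

```text
[ 0.48682 -0.0147 ] 51.22 0.21 1.0
[0.50219 0.0554 ] 57.49 0.26 0.99
[0.51854 0.1256 ] 63.6 0.22 1.0
[0.53314 0.1944 ] 69.51 0.25 0.99
[ 0.48841 -0.01678] 52.07 0.23 1.0
[0.50404 0.05448] 58.42 0.22 1.0
[0.52064 0.12588] 64.67 0.28 1.0
[0.53552 0.19586] 70.68 0.25 0.98
[-0.057  -0.3702  0.0023]
```

{"api": "jog_arm", "payload": {
  "increments": {"steps":[[-0.008,-0.053,0,0],[-0.008,-0.053,0,0],[-0.008,-0.053,0,0],[-0.008,-0.053,0,0],[-0.008,-0.053,0,0],[-0.008,-0.053,0,0],[-0.008,-0.053,0,0],[0,0,0,0],[0,0,0,0]]}
}}

```text
time: 2.78
eef_pos: [0.4395, -0.2842, 0.2021]
tcp_rot: [0.115, 0.993, 0.0, -0.0]
force: [0.9, 0.1, -0.5]
opening: 0.0853
grasp_force: 0.0
```

```bash
python3 - <<'E'
from h import *
p,R,s=tool();c=optics.get_calibration("wrist");im=optics.grab_frame("wrist")
cv2.imwrite("pics/w2.png",im[:,:,::-1]);np.save("w2.npy",c,allow_pickle=True)
print(p,R.round(3))
print(proj(c,(.4725,-.284,.019)),proj(c,(.4725,-.284,.089)))
E
```

```text
[ 0.43945932 -0.28418203  0.20211878] [[-0.973  0.229 -0.   ]
 [ 0.229  0.973  0.001]
 [ 0.     0.001 -1.   ]]
[291.82156185 213.93346126] [293.31613547 239.63529541]
```

View pics/w2.png

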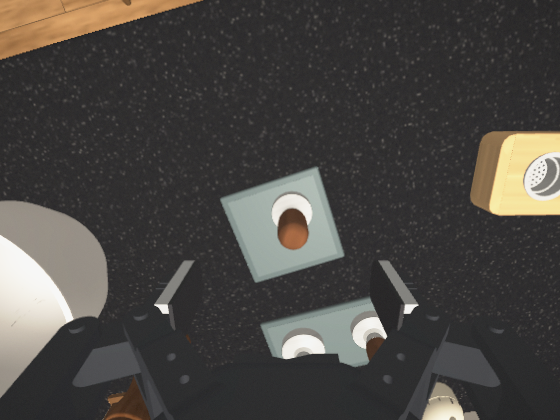

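The wrist view shows the front tamper with its white foot at about (292,211) and its handle top at about (293,236). Image down is world +x. I'll put the camera straight above it for a clean measurement and a second view.

{"api": "jog_arm", "payload": {
  "increments": {"steps":[[-0.037,0.0025,0,0],[-0.037,0.0025,0,0],[-0.037,0.0025,0,0],[0,0,0,0],[0,0,0,0]]}
}}

```text
time: 3.45
eef_pos: [0.5491, -0.3018, 0.2023]
tcp_rot: [0.115, 0.993, 0.0, -0.0]
force: [-0.9, -0.5, -0.1]
opening: 0.0849
grasp_force: 0.0
```

```bash
python3 - <<'E'
from h import *
p,R,s=tool();c=optics.get_calibration("wrist");im=optics.grab_frame("wrist")
cv2.imwrite("pics/w3.png",im[:,:,::-1]);np.save("w3.npy",c,allow_pickle=True)
u,v=[int(round(x)) for x in proj(c,(.4725,-.284,.05))];print(u,v)
a=im[v-45:v+45,u-60:u+60,::-1];cv2.imwrite("pics/w3c.png",cv2.resize(a,None,fx=5,fy=5,interpolation=0))
E
```

```text
285 112
```

View pics/w3c.png

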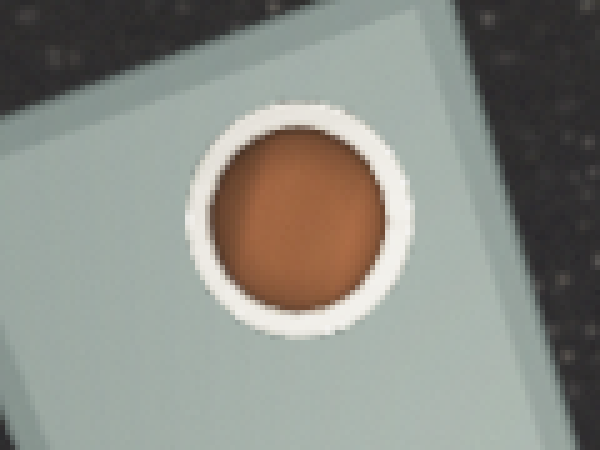

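The overhead crop shows a white foot ring centred at about (300,220) and a concentric brown handle of about 175 px. In the full picture the centre is around (285,111).

```bash
cat >> h.py <<'E'
def foot(im,c,z,g,lo=.018,hi=.036,thr=None):
    """outer edge of the bright foot, cast to plane z; half-way threshold along each ray"""
    V=cv2.cvtColor(im,cv2.COLOR_RGB2GRAY).astype(np.float32);g=np.array(g[:2],float);rv,_=cv2.Rodrigues(np.array(c["R"]))
    for _ in range(4):
        pts=[]
        for a in np.linspace(0,2*np.pi,120,endpoint=False):
            rr=np.arange(hi,lo,-.0002);W=np.c_[g[0]+rr*np.cos(a),g[1]+rr*np.sin(a),np.full(len(rr),z)]
            u=cv2.projectPoints(W,rv,np.array(c["t"],float),c["mtx"],np.array(c["D"],float))[0].astype(np.float32)
            v=cv2.remap(V,u[:,:,0].copy(),u[:,:,1].copy(),cv2.INTER_LINEAR)[:,0]
            i=np.where((v[:-1]<thr)&(v[1:]>=thr))[0]
            if len(i):pts.append(W[i[0]])
        x,r,e,k=circ(pts);g=x
    return x.round(5),round(r*2000,2),round(e*1000,2),round(k,2),len(pts)
E
python3 - <<'E'
from h import *
c=np.load("w3.npy",allow_pickle=True).item();im=cv2.imread("pics/w3.png")[:,:,::-1].copy()
V=cv2.cvtColor(im,cv2.COLOR_RGB2GRAY);print(V[112,255:318:2])
for t in(185,200,215):print(foot(im,c,.019,(.4725,-.284),thr=t))
h,s,v=cv2.split(cv2.cvtColor(im,cv2.COLOR_RGB2HSV));m=((h<15)&(s>100)).astype(np.uint8);m[:,:255]=0;m[:,315:]=0;m[160:]=0;m[:80]=0
k=max(cv2.findContours(m,0,1)[0],key=cv2.contourArea)[:,0]
for z in(.07,.08,.086,.089):print(z,circ(planes(c,k,z)))
# two-view height from w2 handle top vs w3
c2=np.load("w2.npy",allow_pickle=True).item();im2=cv2.imread("pics/w2.png")
h,s,v=cv2.split(cv2.cvtColor(im2,cv2.COLOR_BGR2HSV));m2=((h<15)&(s>100)).astype(np.uint8);m2[:,:265]=0;m2[:,320:]=0;m2[255:]=0;m2[:200]=0
k2=max(cv2.findContours(m2,0,1)[0],key=cv2.contourArea)[:,0];print(k2.min(0),k2.max(0))
# top disc in w2: lower arc
(q,_)=cv2.minEnclosingCircle(k2[k2[:,1]>k2[:,1].max()-18]);q3=cv2.fitEllipse(k)[0]
print(q,q3,cross([(c2,q),(c,q3)]))
E
```

```text
[168 170 169 170 233 233  92  78  88 101 114 115 116 116 115 112 115 115
 116 120 121 115 104  83 233 237 213 176 176 176 177 176]
(array([ 0.47177, -0.28418]), np.float64(46.93), np.float64(0.33), np.float64(0.86), 120)
(array([ 0.47174, -0.28431]), np.float64(46.11), np.float64(0.34), np.float64(0.87), 120)
(array([ 0.47175, -0.2843 ]), np.float64(45.26), np.float64(0.37), np.float64(0.94), 120)
0.07 (array([ 0.47154832, -0.28423495]), np.float64(0.01425926269913644), np.float64(0.0004022508275989857), np.float64(0.9690721649484536))
0.08 (array([ 0.47156774, -0.2841859 ]), np.float64(0.013719067643787244), np.float64(0.0003870120377154531), np.float64(0.9690721649484536))
0.086 (array([ 0.4715794 , -0.28415647]), np.float64(0.01339495061059072), np.float64(0.0003778687637970065), np.float64(0.9690721649484536))
0.089 (array([ 0.47158523, -0.28414176]), np.float64(0.013232892093977006), np.float64(0.00037329712682460624), np.float64(0.9690721649484536))
[278 209] [307 248]
(292.5, 234.1875) (284.29315185546875, 110.4288101196289) (array([ 0.4713176 , -0.28421247,  0.079131  ]), np.float64(6.030395610735204e-05))
```

```bash
python3 - <<'E'
from h import *
print(to([.4717,-.2843,.054]))
E
```

```text
[ 0.0791 -0.0003  0.1486]
```

{"api": "jog_arm", "payload": {
  "increments": {"steps":[[0.04,0,0,0],[0.039,0,0,0],[0,0,0.04,0],[0,0,0.04,0],[0,0,0.04,0],[0,0,0.0285,0],[0,0,0,0],[0,0,0,0]]},
  "jaw": 0.085
}}

```text
time: 4.5
eef_pos: [0.4726, -0.2852, 0.0554]
tcp_rot: [0.115, 0.993, -0.001, 0.001]
force: [-0.2, -0.5, -1.0]
opening: 0.0846
grasp_force: 0.0
```

```bash
python3 - <<'E'
from h import *
print(to([.4717,-.2843,.054]))
E
```

```text
[0.0011 0.0006 0.0014]
```

{"api": "jog_arm", "payload": {
  "increments": {"steps":[[0.001,0,0.001,0],[0,0,0,0],[0,0,0,0],[0,0,0,0],[0,0,0,0],[0,0,0,0],[0,0,0,0],[0,0,0,0]]},
  "jaw": 0.0,
  "grip_force": 80
}}

```text
time: 5.5
eef_pos: [0.4715, -0.2848, 0.0533]
tcp_rot: [0.115, 0.993, -0.0, 0.0]
force: [-1.2, 0.2, 5.5]
opening: 0.0286
grasp_force: 78.4
```

```bash
python3 - <<'E'
from h import *
for _ in range(3):
  p,R,s=tool();print(s["time"],p,s["force"],s["grasp_force"],s["opening"])
print(to([.4717,-.2843,.054]))
E
```

```text
5.5 [ 0.4715339  -0.28478086  0.05333746] [-1.24267062  0.17974354  5.47818973] 78.42652916908264 0.0285569173459733
5.5 [ 0.4715339  -0.28478086  0.05333746] [-1.24267062  0.17974354  5.47818973] 78.42652916908264 0.0285569173459733
5.5 [ 0.4715339  -0.28478086  0.05333746] [-1.24267062  0.17974354  5.47818973] 78.42652916908264 0.0285569173459733
[-0.0001  0.0005 -0.0007]
```

{"api": "jog_arm", "payload": {
  "increments": {"steps":[[0,0,-0.01,0],[0,0,-0.03,0],[0,0,-0.04,0],[0,0,0,0],[0,0,0,0],[0,0,0,0]]}
}}

```text
time: 6.25
eef_pos: [0.4708, -0.284, 0.1313]
tcp_rot: [0.115, 0.993, 0.001, -0.001]
force: [0.7, -0.2, -3.7]
opening: 0.0284
grasp_force: 79.5
```

```bash
python3 - <<'E'
from h import *
p,R,s=tool();c=optics.get_calibration("wrist");im=optics.grab_frame("wrist")
cv2.imwrite("pics/w4.png",im[:,:,::-1]);np.save("w4.npy",c,allow_pickle=True)
print(p,s["force"],R.round(4))
u,v=[int(round(x)) for x in proj(c,(p[0],p[1],p[2]-.03))];print(u,v)
a=im[v-70:v+60,u-90:u+90,::-1];cv2.imwrite("pics/w4c.png",cv2.resize(a,None,fx=4,fy=4,interpolation=0))
E
```

```text
[ 0.47082389 -0.28401976  0.13134321] [ 0.68692319 -0.16171038 -3.74692866] [[-0.9735  0.2287 -0.0021]
 [ 0.2287  0.9735  0.002 ]
 [ 0.0025  0.0015 -1.    ]]
284 248
```

View pics/w4c.png

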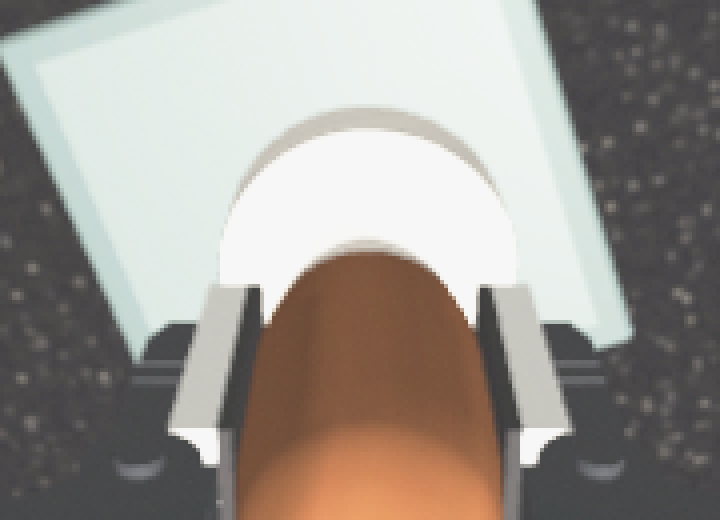

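Held: the white foot top's arc crowns at about (285,210) in the full picture, the foot side band is above it, and the handle sits upright between the pads.

```bash
cat >> h.py <<'E'
from scipy.optimize import least_squares
def held(im,c,p,R,dz_top=.0343,dz_bot=.0473):
    """foot axis in tool frame (x,y) from top edge and underside edge, near side arc"""
    V=cv2.GaussianBlur(cv2.cvtColor(im,cv2.COLOR_RGB2GRAY),(3,3),0).astype(np.float32);rv,_=cv2.Rodrigues(np.array(c["R"]));out=[]
    for dz,first in((dz_top,1),(dz_bot,0)):
        g=np.zeros(2)
        for _ in range(4):
            pts=[]
            for a in np.radians(np.arange(-60,61,2)):
                rr=np.arange(.018,.027,.0001);L=np.c_[g[0]+rr*np.cos(a),g[1]+rr*np.sin(a),np.full(len(rr),dz)]
                u=cv2.projectPoints(p+L@R.T,rv,np.array(c["t"],float),c["mtx"],np.array(c["D"],float))[0].astype(np.float32)
                v=cv2.remap(V,u[:,:,0].copy(),u[:,:,1].copy(),cv2.INTER_LINEAR)[:,0]
                d=np.gradient(cv2.GaussianBlur(v.reshape(-1,1),(1,9),0)[:,0])*(-1 if first else 1)
                i=d.argmax()
                if d[i]>.3 and 3<i<len(rr)-4:pts.append(L[i,:2])
            P=np.array(pts);f=lambda x:np.linalg.norm(P-x,axis=1)-.023
            g=least_squares(f,g,loss="soft_l1",f_scale=2e-4).x
        x,r,e,k=circ(P)
        out.append((g.round(5),"rms",(np.sqrt((f(g)**2).mean())*1e3).round(2),len(P),"free",x.round(5),round(r*2e3,2)))
    return out
E
python3 - <<'E'
from h import *
c=np.load("w4.npy",allow_pickle=True).item();im=cv2.imread("pics/w4.png")[:,:,::-1].copy()
p,R,s=tool()
for o in held(im,c,p,R):print(*o)
c1=np.load("w3.npy",allow_pickle=True).item()
E
```

```text
[0.00031 0.00082] rms 0.13 61 free [0.00081 0.00082] 45.15
[-0.0003   0.00068] rms 0.1 61 free [-0.0003   0.00068] 45.99
```

{"api": "jog_arm", "payload": {
  "increments": {"steps":[[-0.004,0.043,0,0],[-0.004,0.043,0,0],[-0.004,0.043,0,0],[-0.004,0.043,0,0],[-0.004,0.043,0,0],[-0.004,0.043,0,0],[-0.004,0.043,0,0],[0,0,0,0],[0,0,0,0],[0,0,0,0]]}
}}

```text
time: 7.55
eef_pos: [0.5672, 0.0012, 0.1326]
tcp_rot: [0.116, 0.993, -0.0, -0.0]
force: [-0.1, -0.1, -3.3]
opening: 0.0285
grasp_force: 80.1
```

```bash
python3 - <<'E'
from h import *
for i in range(4):
  p,R,s=tool();c=optics.get_calibration("wrist");im=optics.grab_frame("wrist")
  cv2.imwrite(f"pics/w5{i}.png",im[:,:,::-1])
  print(p.round(5),s["force"].round(1) if hasattr(s["force"],"round") else s["force"])
  C=-np.array(c["R"]).T@c["t"];print("cam-tool",(R.T@(C-p)).round(5))
  for o in rims(im,c,guess=[(.487,-.015),(.502,.055)]):print(*o,(R.T@(np.r_[o[0],.039]-p)).round(5))
for o in held(im,c,p,R):print(*o)
E
```

```text
[0.56725 0.00117 0.13255] [-0.1 -0.1 -3.3]
cam-tool [ 0.07933  0.00085 -0.13161]
[ 0.48683 -0.0149 ] 51.13 0.17 1.0 [ 0.07452 -0.03412  0.0936 ]
[0.5022  0.05508] 57.19 0.2 1.0 [0.07565 0.03752 0.09358]
[0.56729 0.00118 0.13265] [ 0.4  0.2 -3.1]
cam-tool [ 0.07934  0.00085 -0.13162]
[ 0.48686 -0.01491] 51.13 0.21 1.0 [ 0.07454 -0.03415  0.09368]
[0.5022  0.05509] 57.2 0.2 1.0 [0.07572 0.0375  0.09367]
[0.56735 0.00126 0.13274] [ 0.7 -0.6 -3. ]
cam-tool [ 0.07934  0.00085 -0.13161]
[ 0.48686 -0.0149 ] 51.13 0.18 1.0 [ 0.07459 -0.03424  0.09376]
[0.50219 0.0551 ] 57.2 0.2 1.0 [0.07577 0.03741 0.09375]
[0.56738 0.00141 0.13278] [-0.4  0.3 -3.6]
cam-tool [ 0.07933  0.00083 -0.13162]
[ 0.48685 -0.01491] 51.14 0.2 1.0 [ 0.07462 -0.03438  0.09379]
[0.50219 0.0551 ] 57.2 0.21 1.0 [0.07577 0.03728 0.09378]
[-0.00022  0.00074] rms 0.1 61 free [-0.00027  0.00073] 46.09
[0.00162 0.00241] rms 0.79 12 free [0.01523 0.00818] 21.8
```

```bash
cat >> h.py <<'E'
FT=np.array([0,.00074,.0473])   # foot underside centre in tool frame
def err(b,z=.039):
    p,R,s=tool();return (R.T@(np.r_[b,z]-(p+R@FT))).round(5),np.round(s["force"],1),np.round(s["moment"],2)
B40=(.48685,-.0149);B46=(.5022,.0551)
E
```

{"api": "jog_arm", "payload": {
  "increments": {"steps":[[0.0373,-0.0175,0,0],[0.0373,-0.0175,0,0],[0,0,0.0185,0],[0,0,0.0185,0],[0,0,0,0],[0,0,0,0],[0,0,0,0]]}
}}

```text
time: 8.62
eef_pos: [0.4872, -0.015, 0.0965]
tcp_rot: [0.115, 0.993, -0.0, 0.001]
force: [0.2, 0.4, -3.2]
opening: 0.0284
grasp_force: 80.5
```

```bash
python3 - <<'E'
from h import *
print(*err(B40))
E
```

```text
[ 0.00048 -0.00071  0.01018] [ 0.2  0.4 -3.2] [ 0.01 -0.08  0.02]
```

{"api": "jog_arm", "payload": {
  "increments": {"steps":[[0.0005,-0.0005,0.006,0],[0,0,0.002,0],[0,0,0,0],[0,0,0,0]]}
}}

```text
time: 9.12
eef_pos: [0.4863, -0.0153, 0.0879]
tcp_rot: [0.115, 0.993, -0.0, 0.0]
force: [-1.1, 0.3, -3.4]
opening: 0.0283
grasp_force: 80.5
```

{"api": "jog_arm", "payload": {
  "increments": {"steps":[[0,0,0.001,0],[0,0,0,0],[0,0,0,0]]}
}}

```text
time: 9.5
eef_pos: [0.4862, -0.0153, 0.0868]
tcp_rot: [0.115, 0.993, -0.0, 0.0]
force: [0.3, 1.0, -3.5]
opening: 0.0284
grasp_force: 80.5
```

```bash
python3 - <<'E'
from h import *
print(*err(B40))
E
```

```text
[-0.00049 -0.0002   0.00052] [ 0.3  1.  -3.5] [0.02 0.01 0.01]
```

{"api": "jog_arm", "payload": {
  "increments": {"steps":[[0,0,0.0005,0],[0,0,0,0]]}
}}

```text
time: 9.75
eef_pos: [0.4863, -0.0153, 0.0864]
tcp_rot: [0.115, 0.993, -0.0, 0.0]
force: [0.7, 0.6, -1.9]
opening: 0.0285
grasp_force: 80.5
```

{"api": "jog_arm", "payload": {
  "increments": {"steps":[[0,0,0.0005,0],[0,0,0,0]]}
}}

```text
time: 10.0
eef_pos: [0.4864, -0.0153, 0.0862]
tcp_rot: [0.115, 0.993, 0.0, 0.0]
force: [-0.5, 0.4, 3.1]
opening: 0.0281
grasp_force: 80.8
```

```bash
python3 - <<'E'
from h import *
print(*err(B40))
E
```

```text
[-0.00029 -0.00029 -0.00012] [-0.5  0.4  3.1] [0.31 0.23 0.03]
```

{"api": "jog_arm", "payload": {
  "increments": {"steps":[[0,0,0.0006,0],[0,0,0,0],[0,0,0,0]]}
}}

```text
time: 10.38
eef_pos: [0.4866, -0.0153, 0.0861]
tcp_rot: [0.115, 0.993, -0.0, 0.001]
force: [-3.2, 1.8, 10.1]
opening: 0.0284
grasp_force: 81.6
```

```bash
python3 - <<'E'
from h import *
print(*err(B40))
E
```

```text
[-8.0e-05 -2.6e-04 -2.3e-04] [-3.2  1.8 10.1] [ 0.39  0.52 -0.01]
```

The 46 mm foot rests on the smallest rim at its rim height with about 13 N and doesn't enter. On to the second basket.

{"api": "jog_arm", "payload": {
  "increments": {"steps":[[0,0,-0.012,0],[0,0,0,0],[0.001,0.0355,0,0],[0.001,0.0355,0,0],[0,0,0,0],[0,0,0,0],[0,0,0,0],[0,0,0,0]]}
}}

```text
time: 11.38
eef_pos: [0.5005, 0.0537, 0.0972]
tcp_rot: [0.116, 0.993, -0.0, -0.0]
force: [-0.4, -0.2, -2.9]
opening: 0.0284
grasp_force: 80.7
```

```bash
python3 - <<'E'
from h import *
p,R,s=tool();print(*err(B46));c=optics.get_calibration("wrist");im=optics.grab_frame("wrist")
for o in held(im,c,p,R):print(*o)
cv2.imwrite("pics/w6.png",im[:,:,::-1])
print(*err(B46))
E
```

```text
[-0.00132  0.00103  0.01086] [-0.4 -0.2 -2.9] [-0.01  0.03  0.02]
[-0.00026  0.00075] rms 0.14 61 free [0.00038 0.00077] 44.91
[-0.00044  0.00067] rms 0.3 61 free [-0.00073  0.00068] 46.42
[-0.0013   0.00091  0.01093] [ 0.  -0.5 -3.3] [-0.02 -0.01  0.05]
```

```bash
sed -i 's/FT=np.array(\[0,/FT=np.array([-.0002,/' h.py
```

{"api": "jog_arm", "payload": {
  "increments": {"steps":[[-0.0011,0.0009,0.004,0],[0,0,0.0045,0],[0,0,0,0],[0,0,0,0],[0,0,0,0]]}
}}

```text
time: 12.05
eef_pos: [0.5019, 0.0549, 0.0888]
tcp_rot: [0.115, 0.993, -0.0, 0.0]
force: [0.0, -0.4, -4.0]
opening: 0.0286
grasp_force: 80.7
```

```bash
python3 - <<'E'
from h import *
print(*err(B46))
E
```

```text
[-7.00e-05 -4.60e-04  2.49e-03] [ 0.  -0.4 -4. ] [-0.01 -0.04 -0.07]
```

{"api": "jog_arm", "payload": {
  "increments": {"steps":[[0,-0.0004,0.002,0],[0,0,0,0],[0,0,0,0]]}
}}

```text
time: 12.42
eef_pos: [0.5017, 0.0545, 0.0867]
tcp_rot: [0.115, 0.993, 0.0, -0.0]
force: [-0.5, -0.2, -2.9]
opening: 0.0281
grasp_force: 80.7
```

{"api": "jog_arm", "payload": {
  "increments": {"steps":[[0,0,0.0008,0],[0,0,0,0],[0,0,0,0]]}
}}

```text
time: 12.8
eef_pos: [0.5018, 0.0545, 0.0859]
tcp_rot: [0.115, 0.993, -0.0, 0.0]
force: [0.6, -0.8, -4.2]
opening: 0.0283
grasp_force: 80.7
```

```bash
python3 - <<'E'
from h import *
print(*err(B46))
E
```

```text
[-9.0e-05 -5.0e-05 -3.8e-04] [ 0.6 -0.8 -4.2] [ 0.   -0.06  0.01]
```

{"api": "jog_arm", "payload": {
  "increments": {"steps":[[0,0,0.001,0],[0,0,0,0],[0,0,0,0]]}
}}

```text
time: 13.18
eef_pos: [0.5017, 0.0545, 0.0849]
tcp_rot: [0.115, 0.993, -0.0, -0.0]
force: [-0.1, -0.2, -3.3]
opening: 0.0281
grasp_force: 80.7
```

{"api": "jog_arm", "payload": {
  "increments": {"steps":[[0,0,0.001,0],[0,0,0,0],[0,0,0,0]]}
}}

```text
time: 13.55
eef_pos: [0.5017, 0.0545, 0.0839]
tcp_rot: [0.115, 0.993, -0.0, 0.0]
force: [0.0, -0.1, -3.2]
opening: 0.0279
grasp_force: 80.7
```

```bash
python3 - <<'E'
from h import *
print(*err(B46))
E
```

```text
[-1.1e-04 -7.0e-05 -2.4e-03] [ 0.  -0.1 -3.2] [-0.02 -0.02 -0.02]
```

It's entering freely, 2.4 mm below the rim without contact. The step should be met at TCP z ≈ 0.0743.

{"api": "jog_arm", "payload": {
  "increments": {"steps":[[0,0,0.002,0],[0,0,0.002,0],[0,0,0,0]]}
}}

```text
time: 13.92
eef_pos: [0.5016, 0.0545, 0.0797]
tcp_rot: [0.115, 0.993, -0.0, -0.0]
force: [0.5, 0.1, -4.1]
opening: 0.0282
grasp_force: 80.7
```

{"api": "jog_arm", "payload": {
  "increments": {"steps":[[0,0,0.002,0],[0,0,0.002,0],[0,0,0,0],[0,0,0,0]]}
}}

```text
time: 14.42
eef_pos: [0.5017, 0.0545, 0.0759]
tcp_rot: [0.115, 0.993, -0.0, 0.0]
force: [-0.7, 0.2, -3.3]
opening: 0.0289
grasp_force: 80.7
```

```bash
python3 - <<'E'
from h import *
print(*err(B46))
E
```

```text
[-1.100e-04 -6.000e-05 -1.039e-02] [-0.7  0.2 -3.3] [0.01 0.03 0.04]
```

{"api": "jog_arm", "payload": {
  "increments": {"steps":[[0,0,0.0012,0],[0,0,0,0],[0,0,0,0]]}
}}

```text
time: 14.8
eef_pos: [0.5017, 0.0545, 0.0747]
tcp_rot: [0.115, 0.993, 0.0, 0.0]
force: [-0.3, -0.9, -3.3]
opening: 0.0284
grasp_force: 80.7
```

{"api": "jog_arm", "payload": {
  "increments": {"steps":[[0,0,0.0005,0],[0,0,0,0],[0,0,0,0]]}
}}

```text
time: 15.18
eef_pos: [0.5018, 0.0545, 0.0743]
tcp_rot: [0.115, 0.993, 0.0, 0.0]
force: [-0.8, 0.7, -1.9]
opening: 0.0283
grasp_force: 80.6
```

```bash
python3 - <<'E'
from h import *
print(*err(B46))
E
```

```text
[-5.000e-05 -7.000e-05 -1.199e-02] [-0.8  0.7 -1.9] [0.09 0.02 0.  ]
```

{"api": "jog_arm", "payload": {
  "increments": {"steps":[[0,0,0.0005,0],[0,0,0,0],[0,0,0,0]]}
}}

```text
time: 15.55
eef_pos: [0.502, 0.0545, 0.0741]
tcp_rot: [0.115, 0.993, 0.0, 0.0]
force: [-1.2, -0.0, 5.1]
opening: 0.0285
grasp_force: 81.0
```

{"api": "jog_arm", "payload": {
  "increments": {"steps":[[0,0,0,0],[0,0,0,0],[0,0,0,0]]},
  "jaw": 0.034
}}

```text
time: 15.92
eef_pos: [0.5017, 0.0545, 0.0736]
tcp_rot: [0.115, 0.993, -0.0, -0.0]
force: [0.0, 1.0, -0.8]
opening: 0.034
grasp_force: 0.0
```

{"api": "jog_arm", "payload": {
  "increments": {"steps":[[0,0,0,0],[0,0,0,0],[0,0,0,0],[0,0,0,0],[0,0,0,0]]},
  "jaw": 0.06
}}

```text
time: 16.55
eef_pos: [0.5017, 0.0545, 0.0737]
tcp_rot: [0.115, 0.993, 0.0, -0.0]
force: [-0.6, 0.1, -0.1]
opening: 0.0601
grasp_force: 0.0
```

Seated with 8 N and released. I'll lift clear and go to an overhead view to check.

{"api": "jog_arm", "payload": {
  "increments": {"steps":[[0,0,-0.02,0],[0,0,-0.04,0],[0,0,-0.05,0],[0,0,-0.02,0],[-0.038,0,0,0],[-0.038,0,0,0],[0,0,0,0],[0,0,0,0]]},
  "jaw": 0.085
}}

```text
time: 17.55
eef_pos: [0.5751, 0.0373, 0.2034]
tcp_rot: [0.115, 0.993, 0.0, -0.0]
force: [-0.9, 0.0, -0.0]
opening: 0.0852
grasp_force: 0.0
```

```bash
python3 - <<'E'
from h import *
p,R,s=tool();c=optics.get_calibration("wrist");im=optics.grab_frame("wrist")
cv2.imwrite("pics/w7.png",im[:,:,::-1])
for o in rims(im,c,guess=[B40,B46]):print(*o)
h,s_,v=cv2.split(cv2.cvtColor(im,cv2.COLOR_RGB2HSV));m=((h<12)&(s_>115)&(v<200)).astype(np.uint8)
u,vv=[int(round(x)) for x in proj(c,(*B46,.09))];M=np.zeros_like(m);cv2.circle(M,(u,vv),30,1,-1);m&=M
k=max(cv2.findContours(m,0,1)[0],key=cv2.contourArea)[:,0];print("handle",circ(planes(c,k,.105)))
a=im[vv-60:vv+60,u-80:u+80,::-1];cv2.imwrite("pics/w7c.png",cv2.resize(a,None,fx=4,fy=4,interpolation=0))
t=optics.grab_frame("side");b=t[150:290,220:400,::-1];cv2.imwrite("pics/s7c.png",cv2.resize(b,None,fx=4,fy=4,interpolation=2))
E
```

```text
[ 0.48685 -0.0149 ] 51.1 0.17 1.0
[0.50223 0.05517] 57.3 0.16 1.0
handle (array([0.50185516, 0.05505486]), np.float64(0.013247209748892156), np.float64(0.0009745130606967686), np.float64(0.7647058823529411))
```

View pics/w7c.png

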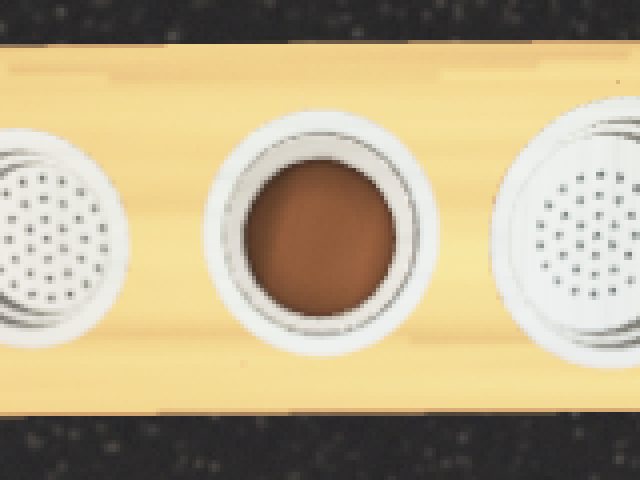

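View pics/s7c.png

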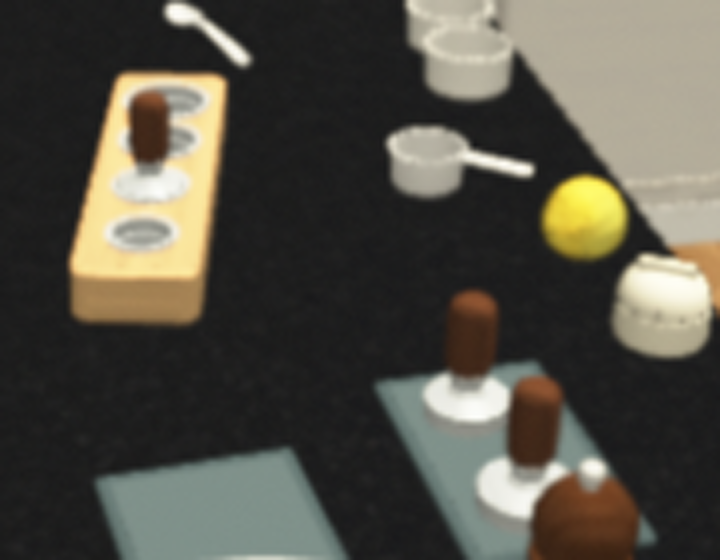

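The wrist crop shows the foot sunk inside the second basket's bore, with the handle at (320,238) upright and concentric with its rim to about 0.3 mm. The side crop shows the tamper upright in the second basket at (150,150), the spares untouched, and the gripper clear.

```bash
python3 -c "
from cell import env, optics
print(env.finish_job())"
```

```text
the job is handed in; nothing more can be done
None
```

The front-mat tamper measured 46 mm. It rested on the smallest basket's rim under about 13 N, then went into the second basket and now stands flat on its step; the spares were left alone, and I handed the job in about 18 s into the 72 s limit.

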